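# Hang the washed hairbrush to dry before the fan

### The job

The washed hairbrush stands handle-up in the tumbler. First slide the spectacle case along the dresser top, without lifting it, until its middle is at least 10 cm to one side of the knob of the stand's peg; next take the brush out and hang it by its eye on the peg, so that it hangs freely; last, flip the fan's toggle switch all the way over towards the fan to blow it dry. Keep the case and the tumbler upright, and do not disturb the decanter, the earring tree or the tray.

Things in the scene. Friction and masses are not known exactly. Their poses are not given: they have to be found in the camera images.
- stand: Fixed steel peg stand: a post 12 mm thick and 215 mm high with a level peg near its top, 9 mm thick. Origin at the foot of the post on the dresser top; the peg runs along the stand's -x axis from the post, its axis 210 mm up, and ends in a ball knob 15 mm across, centred 95 mm from the post. A round foot 100 mm across and 12 mm high is centred 30 mm along +x.
- peg_mid (a point): Point on the peg's axis 55 mm from the post's axis, where the brush should hang.
- peg_knob (a point): Centre of the ball knob at the free end of the peg.
- case: Closed navy plastic spectacle case 160 x 60 x 45 mm high, 0.13 kg, lying loose beneath the peg, its long axis (x) roughly along the peg and its near end sticking out beyond the knob. Origin at the centre of its underside. A hung brush reaches down to about 25 mm above the dresser top, so the case is in its way.
- tumbler: White ceramic rectangular brush tumbler, open on top, outside 52 (x) x 78 (y) x 80 mm high, walls and floor 6 mm thick, 0.9 kg, loose. Origin at the centre of its underside.
- brush: Rubberwood hairbrush 200 mm long, 0.12 kg, standing head down in the tumbler. Origin at the head end, z along it to the handle end. Head 58 mm wide (y), 29 thick (x -16 to +13), 85 long, pins on its -x side; handle 24 x 12 mm; its end is a square plate 48 mm wide (y) and high (z 152 to 200), 12 thick (x), with a 28 mm round eye through it along x.
- brush_eye (a point): Centre of the eye in the brush's handle end, 176 mm from the head end; axes as the brush's: the eye runs along x.
- fan: Fixed white plastic desk fan. Origin on the dresser top beneath it; its front is towards -x. Base plate 160 mm wide (y), 30 mm high, from x -135 to +115 mm; the round guard, 200 mm across with its centre 225 mm up, takes x from +18 to +62 mm. The toggle switch stands on the base in front of the guard at x -100 mm.
- switch (a joint): Angle of the fan's toggle lever, rad: 0 = off, leaning to the front (fan -x); about 1.0 = fully on, leaning towards the guard (fan +x). Stays where it is left. The lever is about 45 mm long, ends in a ball 26 mm across and swings in the fan's x-z plane.
- switch_tip (a point): Centre of the ball at the toggle lever's tip, about 92 mm above the dresser top (moves with it; about 43 mm from off to on).
- decanter: Bystander: clear glass stoppered decanter, 84 mm across, 200 mm high, loose. Origin at the centre of its underside.
- tree: Bystander: white ceramic earring tree, foot 100 mm across, 200 mm high, loose. Origin at the centre of its underside.
- tray: Bystander: low copper-tone tray 110 x 160 x 18 mm, loose. Origin at the centre of its underside.
Things that resemble listed ones, but are neither listed nor needed, are in the scene too. Of the things shaped like the brush, the wooden one is meant. Several things look just like the stand: the one meant starts farthest from the robot's base.

How it is judged:
On the way, in this order (a step that is already met when the one before it is completed fails the run):
1. the spectacle case has been slid clear of the peg and lies still, its middle more than 90 mm (level distance) from the peg's knob (horizontal distance between case and peg_knob above 0.09 m and height (world z) of case below 0.01 m and angle between case's own z axis and vertical below 0.15 rad and linear speed of case below 0.03 m/s), for 0.2 s.
2. the brush has been lifted out of the tumbler (z of brush in the frame of tumbler above 0.082 m), for 0.1 s.
3. the brush hangs freely by its eye on the peg, let go and at rest (x of brush_eye in the frame of stand between -0.09 and -0.008 m and y of brush_eye in the frame of stand between -0.014 and 0.014 m and z of brush_eye in the frame of stand between 0.192 and 0.21 m and angle between brush's own z axis and vertical below 0.25 rad and contact force between brush and stand above 0.4 N and contact force between brush and the fingers below 0.1 N and linear speed of brush below 0.04 m/s), for 0.3 s.
4. the fan's switch is flipped fully on (at least 0.8 rad) (value of joint switch above 0.8 rad), for 0.2 s.
At the end, for the whole second after the job is handed in: Brush at rest and let go, its eye on the peg (within 14 mm sideways, 0 to 18 mm below the peg axis), within 0.25 rad of vertical, borne by the stand; case flat and still, its middle over 90 mm from the knob; switch at 0.8 rad or more; tumbler upright within 0.1 rad (all of step 1 and all of step 3 and value of joint switch above 0.8 rad and angle between tumbler's own z axis and vertical below 0.1 rad); the robot touches nothing.
It fails at once if the spectacle case is lifted more than 20 mm or tipped over (height (world z) of case above 0.02 m or angle between case's own z axis and vertical above 0.6 rad).
It fails at once if the tumbler is tipped over (angle between tumbler's own z axis and vertical above 0.5 rad).
It fails at once if decanter, earring tree or tray is shifted more than 30 mm or tipped (distance of any of decanter, tree, tray from where it was at the start of the episode above 0.03 m or angle between any of decanter, tree, tray's own z axis and vertical above 0.3 rad).
It also fails if it takes over 72 s, if anything falls off the work surface, if the arm or the gripper's body presses on something with over 40 N, if the wrist force passes 120 N, or if a joint passes its speed limit or range.

### The arm

A 6-joint arm with a two-finger parallel gripper is mounted at the origin on the work surface. World frame = base frame: x ahead of the robot, y to its left, z up, the work surface at z = 0. Lengths are in m, angles in rad, forces in N, time in s.
With the tool pointing down it reaches from about 0.275 to 0.775 m from the base axis. Payload 14.6 kg.
Tool frame: the origin (TCP) lies at the very end of the fingers, on their centre line; the grasp point (between the pads) lies 19 mm behind it; z points along the fingers, y is the line along which they close (so a half turn about z gives the same grasp; the last joint's range is limited). The gripper opens to 85 mm and grips with 20 to 120 N. Pads are 22 mm wide; open, the fingers measure 114 mm over their backs; the gripper's body (76 mm by 85 mm) begins 54 mm behind the grasp point. The pads swing forward as they close: fully open they stand 13 mm farther back than shut.
Start: joints at [1.01, 0.263, -0.048, 1.259, 0, 1.415], TCP at [0.207, 0.482, 0.231] pointing down, gripper open.
Joint ranges: [-2.65, 2.65], [-0.89, 1.7], [-1.18, 1.37], [-2.13, 2.11], [-1.35, 1.29], [-3.14, 3.14]. Speed limits (rad/s): [1.89, 1.89, 2.57, 2.79, 3.14, 3.14].

### API

Orientations are given as a unit quaternion [x, y, z, w].
In Python, from station import read_state, cams, ctrl gives the robot as it stands. The module is installed in compiled form; this text tells all that it offers.
- The arm moves only by the tool apply_moves, never from a script. Its argument "targets" is a list of rows, each a list of 7 numbers: the shift along the tool's x, y, z in m, then the turn, a rotation vector about the tool's x, y, z in rad, then the gripper's target within -1 to 1 (fully open at 1, half-way at 0, shut at -1). A call has 1 to 20 rows; each row shifts and turns the commanded pose from where the row before left it, along the tool's axes as they then stand; what a row does not reach is not made up. A row lasts 1/12 s, in which the tool goes at most 41.7 mm and 7.16 degrees, less where a joint would pass 70% of its speed; a pose out of reach is approached as far as the arm can. A call with a gripper value outside its range is refused whole. The fingers move at their own pace and stop on an object; "grip_force" is the grip in N (left out, the last holds). Time passes only in rows, so rows that do not move let the fingers close. It gives the time, the measured TCP pose, the force, the opening and the grip force at its end, in the units of the state.
- read_state(): the state, without advancing time (a new reading comes with each control period).
- cams.read_camera(name): name is "side" or "top"; returns the picture (400x640x3 uint8, red, green, blue); there is no depth.
- cams.camera_info(name): a dict with "fx", "fy", "cx", "cy" (pixels), "T" (4x4, takes a point from camera to world coordinates). Camera axes: x right, y down, z forward; pixel columns grow to the right and rows downward; lengths in m; the calibration is good to about 2 mm. A picture is of the moment at which its call begins. camera_info takes no time and is no camera call.
- ctrl.sign_off(): hands the job in; it is judged then, once.
The state is a dict: "time": time; "joints": joint angles; "qvel": joint speeds; "joint_efforts": joint torques, N m; "eef_pos": TCP position; "ee_rot": TCP orientation; "force": force on the tool from outside, world axes, zero at the start; "torque": the same for the moment, N m; "gripper_width": opening from 0.0 (shut) to 1.0 (fully open); "gripper_force": force on a finger pad.
Only numpy, scipy, OpenCV 4.12 (cv2) and the standard library are available. Lean on these libraries where they do the work, as an engineer would, in place of code of your own. Each camera call takes 0.05 s, during which the arm holds its last target. There are 200 camera calls.

## Working session

There is one attempt and no reset: what is moved stays moved. The work goes in short steps, Python scripts to look and compute and a tool call to move; the robot and the scene stay as the last step left them, time stands still between calls to the robot, and variables do not carry over. Pictures are saved under pics/ and viewed, at most 12 in all, crops included, and the job is handed in when it is done.

Besides the shell and the picture viewer there is one more tool, called after "Call:" by a JSON object that holds its "name" and its "arguments". apply_moves: Moves the arm, as the interface text tells. Its arguments: {"type":"object","properties":{"targets":{"type":"array"},"grip_force":{"type":"number"}},"required":["targets"]}

```bash
mkdir -p pics
python3 - <<'E'
from station import read_state, cams
import cv2,numpy as np
np.set_printoptions(precision=4,suppress=True)
for n in("side","top"):
    im=cams.read_camera(n); cv2.imwrite(f"pics/{n}0.png",im[:,:,::-1]); i=cams.camera_info(n); print(n,i)
print(read_state())
E
```

```text
side {'fx': 412.10837320893927, 'fy': 412.10837320893927, 'cx': 324.1798576159713, 'cy': 198.54405433054535, 'T': array([[-0.9669, -0.1378,  0.2146,  0.2498],
       [-0.2544,  0.5802, -0.7737,  1.0082],
       [-0.0179, -0.8027, -0.5961,  0.9894],
       [ 0.    ,  0.    ,  0.    ,  1.    ]])}
top {'fx': 480.83400959027637, 'fy': 480.83400959027637, 'cx': 318.58965713163906, 'cy': 200.45968137290654, 'T': array([[-0.016 , -0.993 ,  0.1169,  0.3548],
       [-0.9998,  0.0177,  0.0128, -0.0619],
       [-0.0147, -0.1166, -0.9931,  1.7768],
       [ 0.    ,  0.    ,  0.    ,  1.    ]])}
{'time': 0.1, 'joints': array([ 1.0096,  0.2635, -0.0489,  1.2594,  0.    ,  1.4155]), 'qvel': array([ 0.0001, -0.0013,  0.0021, -0.0009,  0.0008, -0.0003]), 'joint_efforts': array([  0.003 , -63.8578,  38.5062,   0.01  ,  -0.0001,  -0.    ]), 'eef_pos': array([0.2071, 0.4821, 0.2309]), 'ee_rot': array([ 0.2015,  0.9795, -0.0005, -0.0002]), 'force': array([-0.4098,  0.1153,  0.3025]), 'torque': array([-0.0035,  0.0056, -0.0193]), 'gripper_force': 0.0, 'gripper_width': 0.9976413147149304}
```

View pics/side0.png

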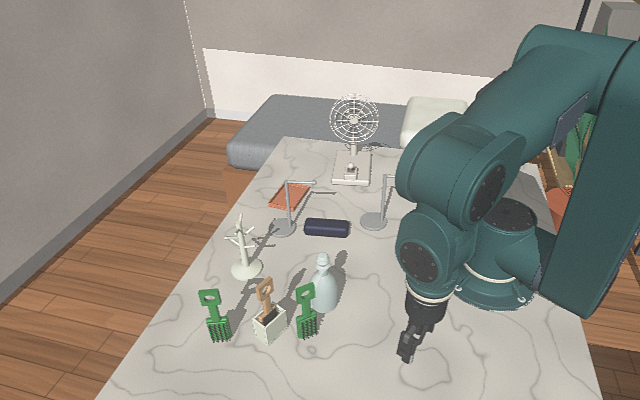

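View pics/top0.png

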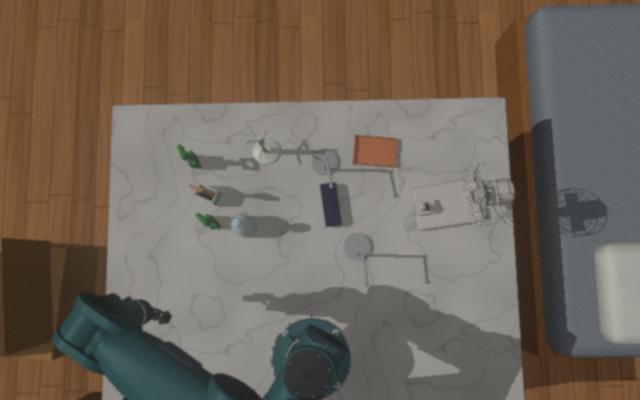

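Side view: stand meant has its foot at (283,227) and peg end at ~(315,184). Case is at (326,228), brush at (265,290), tumbler at (269,325), fan at (352,160), switch at ~(350,170). Top view: stand foot (325,161), case (331,205), tumbler (207,195), fan (450,205), switch (428,207). I'll zoom in on both.

```bash
cat > h.py <<'E'
import numpy as np,cv2
from station import read_state,cams,ctrl
from scipy.spatial.transform import Rotation as R
np.set_printoptions(precision=4,suppress=True)
def ray(n,p):
    i=cams.camera_info(n);T=i["T"]
    d=T[:3,:3]@np.array([(p[0]-i["cx"])/i["fx"],(p[1]-i["cy"])/i["fy"],1]);return T[:3,3],d/np.linalg.norm(d)
def onz(n,p,z):
    o,d=ray(n,p);return o+d*(z-o[2])/d[2]
def tri(ps,pt):
    o,d=ray("side",ps);q,e=ray("top",pt)
    t=np.linalg.lstsq(np.c_[d,-e],q-o,rcond=None)[0];a=o+d*t[0];b=q+e*t[1];return (a+b)/2,np.linalg.norm(a-b)
def proj(n,P):
    i=cams.camera_info(n);T=i["T"];c=T[:3,:3].T@(np.asarray(P)-T[:3,3]);return np.array([i["fx"]*c[0]/c[2]+i["cx"],i["fy"]*c[1]/c[2]+i["cy"]])
def crop(n,box,s,name):
    im=cams.read_camera(n)[:,:,::-1];x0,y0,x1,y1=box
    cv2.imwrite("pics/"+name,cv2.resize(im[y0:y1,x0:x1],None,fx=s,fy=s,interpolation=cv2.INTER_CUBIC))
def tool(dw,q=None):
    "world shift -> tool axes"
    return R.from_quat(read_state()["ee_rot"] if q is None else q).inv().apply(dw)
E
python3 - <<'E'
from h import *
im=cv2.imread("pics/side0.png");a=cv2.resize(im[85:355,190:400],None,fx=2.2,fy=2.2,interpolation=cv2.INTER_CUBIC);cv2.imwrite("pics/s1.png",a)
im=cv2.imread("pics/top0.png");a=cv2.resize(im[125:265,170:500],None,fx=2.4,fy=2.4,interpolation=cv2.INTER_CUBIC);cv2.imwrite("pics/t1.png",a)
for n,k in(("side",cv2.imread("pics/side0.png")),("top",im)):
    hsv=cv2.cvtColor(k,cv2.COLOR_BGR2HSV)
    m=cv2.inRange(hsv,(110,60,20),(135,255,140)); cs=cv2.findContours(m,0,2)[0]
    for c in sorted(cs,key=cv2.contourArea)[-2:]:
        if cv2.contourArea(c)>50: print(n,"case",cv2.minAreaRect(c),cv2.contourArea(c))
    if n=="top":
        c=max(cs,key=cv2.contourArea);B=cv2.boxPoints(cv2.minAreaRect(c));print(np.array([onz("top",p,.04) for p in B]))
print(onz("top",(325,161),.012),onz("side",(283,227),.012))
E
```

```text
top case ((330.4053955078125, 212.93243408203125), (19.070281982421875, 10.028338432312012), 80.53767395019531) 63.5
[[ 0.5446 -0.0586  0.04  ]
 [ 0.55   -0.0946  0.04  ]
 [ 0.4813 -0.1046  0.04  ]
 [ 0.476  -0.0687  0.04  ]]
[ 0.7102 -0.0655  0.012 ] [ 0.7037 -0.0572  0.012 ]
```

View pics/s1.png

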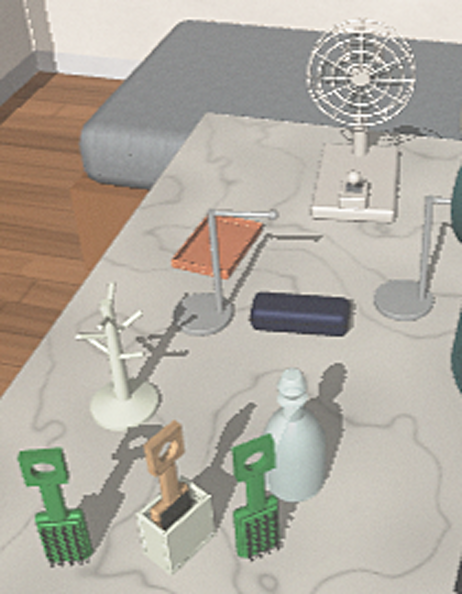

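View pics/t1.png

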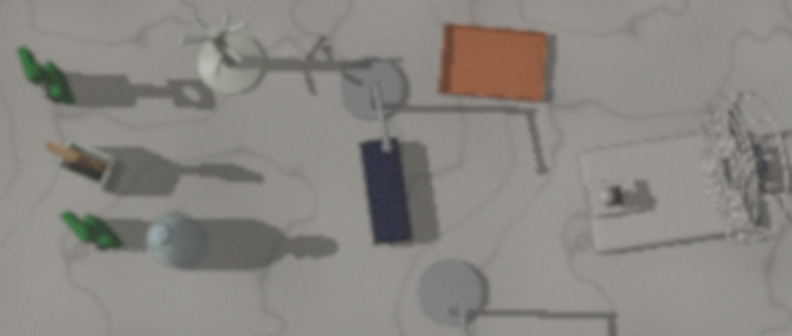

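Run:
```python
from h import *
S=lambda x,y:(190+x/2.2,85+y/2.2)
T=lambda x,y:(170+x/2.4,125+y/2.4)
print("knob",tri(S(274,215),T(387,146)),onz("side",S(274,215),.21),onz("top",T(387,146),.21))
print("posttop",onz("side",S(214,213),.213),onz("top",T(376,84),.213),"foot",onz("top",T(374,89),.012), onz("side",S(207,314),.012))
print("eye",tri(S(165,449),T(60,150)))
print("plate corners side z~.2",[proj("side",(0,0,0))])
for p in[(147,437),(182,422),(185,455),(149,475)]: print("plate side onz .205/.165",onz("side",S(*p),.2))
for p in[(139,518),(182,470),(213,500),(172,541)]: print("tumbler rim",onz("side",S(*p),.08))
for p in[(64,163),(73,144),(118,160),(103,188)]: print("tumb rim top",onz("top",T(*p),.08))
print("switch",tri(S(354,176),T(606,196)),onz("side",S(354,176),.092))
print("case",[onz("top",T(*p),.042)[:2] for p in[(361,143),(398,140),(410,241),(374,243)]])
print("caseside",[onz("side",S(*p),.042)[:2] for p in[(257,294),(349,297)]],[onz("side",S(*p),.0)[:2] for p in[(253,324),(346,333)]])
print("dec",onz("top",T(176,240),.06),onz("side",S(292,375),.19),"tree",onz("top",T(231,66),.01))
print("fan base",[onz("top",T(*p),.03)[:2] for p in[(583,154),(597,250)]],[onz("side",S(*p),.03)[:2] for p in[(313,208),(397,210)]])
```

```text
knob (array([ 0.5862, -0.0844,  0.2082]), np.float64(0.0019290317578436475)) [ 0.5844 -0.0819  0.21  ] [ 0.5869 -0.0842  0.21  ]
posttop [ 0.6737 -0.0619  0.213 ] [ 0.673  -0.0706  0.213 ] foot [ 0.7061 -0.0685  0.012 ] [ 0.6985 -0.0543  0.012 ]
eye (array([0.5903, 0.3718, 0.1854]), np.float64(0.005868081061107533))
plate corners side z~.2 [array([485.6636, 274.8384])]
plate side onz .205/.165 [0.6078 0.3713 0.2   ]
plate side onz .205/.165 [0.5768 0.34   0.2   ]
plate side onz .205/.165 [0.5561 0.3859 0.2   ]
plate side onz .205/.165 [0.5847 0.422  0.2   ]
tumbler rim [0.6226 0.3969 0.08  ]
tumbler rim [0.5978 0.3153 0.08  ]
tumbler rim [0.5443 0.3501 0.08  ]
tumbler rim [0.5721 0.4178 0.08  ]
tumb rim top [0.5893 0.3952 0.08  ]
tumb rim top [0.6177 0.3821 0.08  ]
tumb rim top [0.5924 0.3146 0.08  ]
tumb rim top [0.5508 0.3365 0.08  ]
switch (array([ 0.5248, -0.4047,  0.092 ]), np.float64(0.00041473648349017874)) [ 0.525  -0.4047  0.092 ]
case [array([ 0.6171, -0.0472]), array([ 0.6207, -0.1035]), array([ 0.4668, -0.1184]), array([ 0.4647, -0.0642])]
caseside [array([ 0.6211, -0.0889]), array([ 0.4723, -0.1166])] [array([ 0.6215, -0.0612]), array([ 0.4678, -0.0755])]
dec [0.4731 0.2312 0.06  ] [0.4748 0.2249 0.19  ] tree [0.7472 0.1542 0.01  ]
fan base [array([ 0.5958, -0.3851]), array([ 0.4492, -0.4005])] [array([ 0.5962, -0.3731]), array([ 0.4409, -0.4027])]
```

Call:
{"name": "apply_moves", "arguments": {"targets": [[-0.0246, -0.0204, 0, 0, 0, 0, 1], [-0.0246, -0.0204, 0, 0, 0, 0, 1], [-0.0246, -0.0204, 0, 0, 0, 0, 1], [-0.0246, -0.0204, 0, 0, 0, 0, 1], [-0.0246, -0.0204, 0, 0, 0, 0, 1], [-0.0246, -0.0204, 0, 0, 0, 0, 1], [-0.0246, -0.0204, 0, 0, 0, 0, 1], [-0.0246, -0.0204, 0, 0, 0, 0, 1], [-0.0246, -0.0204, 0, 0, 0, 0, 1], [-0.0246, -0.0204, 0, 0, 0, 0, 1], [-0.0246, -0.0204, 0, 0, 0, 0, 1], [-0.0246, -0.0204, 0, 0, 0, 0, 1], [-0.0246, -0.0204, 0, 0, 0, 0, 1], [-0.0246, -0.0204, 0, 0, 0, 0, 1], [-0.0246, -0.0204, 0, 0, 0, 0, 1], [-0.0246, -0.0204, 0, 0, 0, 0, 1], [-0.0246, -0.0204, 0, 0, 0, 0, 1], [-0.0246, -0.0204, 0, 0, 0, 0, 1], [-0.0246, -0.0204, 0, 0, 0, 0, 1], [-0.0246, -0.0204, 0, 0, 0, 0, 1]], "grip_force": 20}}

```text
time: 1.77
eef_pos: [0.4985, -0.0883, 0.231]
ee_rot: [0.202, 0.979, 0.0, -0.0]
force: [0.2, -0.0, 0.1]
gripper_width: 0.996
gripper_force: 0.0
```

Call:
{"name": "apply_moves", "arguments": {"targets": [[0, 0, 0, 0, 0, -0.1, 1], [0, 0, 0, 0, 0, -0.1, 1], [0, 0, 0, 0, 0, -0.1, 1], [0, 0, 0, 0, 0, -0.1, 1], [0, 0, 0, 0, 0, -0.1, 1], [0, 0, 0, 0, 0, 0, 1], [0, 0, 0, 0, 0, 0, 1]]}}

```text
time: 2.35
eef_pos: [0.4981, -0.0867, 0.2311]
ee_rot: [-0.046, 0.999, 0.0, -0.0]
force: [0.3, -0.2, -0.0]
gripper_width: 0.998
gripper_force: 0.0
```

Run:
```python
from h import *
s=read_state();q=s["ee_rot"];print(s["joints"]);M=R.from_quat(q).as_matrix();print(M)
g=np.array([.498,-.087,.09]);print(s["eef_pos"],"to pre",tool(g-s["eef_pos"]))
ps=proj("side",s["eef_pos"]);pt=proj("top",s["eef_pos"]);print(ps,pt)
a=cams.read_camera("side")[:,:,::-1][100:360,190:440];b=cams.read_camera("top")[:,:,::-1][130:270,170:370]
a=cv2.resize(a,None,fx=1.7,fy=1.7,interpolation=2);b=cv2.resize(b,None,fx=1.75,fy=1.75,interpolation=2)
c=np.zeros((442,800,3),np.uint8);c[:a.shape[0],:a.shape[1]]=a;c[:b.shape[0],430:430+350]=b;cv2.imwrite("pics/c2.png",c)
```

```text
[-0.3336  0.2302 -0.0945  1.2466 -0.     -0.4247]
[[-0.9959 -0.091  -0.0005]
 [-0.091   0.9959  0.0001]
 [ 0.0004  0.0002 -1.    ]]
[ 0.4981 -0.0867  0.2311] to pre [ 0.0001 -0.0003  0.1411]
[340.0444 180.0196] [332.6286 212.0874]
```

View pics/c2.png

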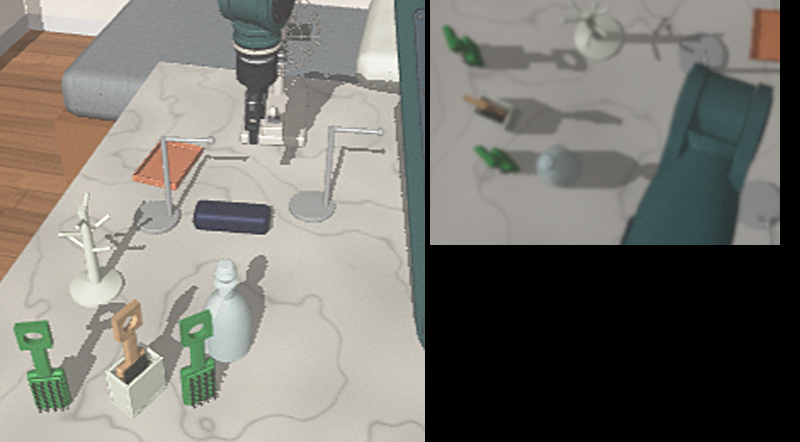

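Gripper fingertips are at (255,138) in the crop, in line with the near end of the case at (255,218), and clear of the knob at (211,140). Descend and grip.

Call:
{"name": "apply_moves", "arguments": {"targets": [[0, 0, 0.035, 0, 0, 0, 1], [0, 0, 0.035, 0, 0, 0, 1], [0, 0, 0.035, 0, 0, 0, 1], [0, 0, 0.03, 0, 0, 0, 1], [0, 0, 0.02, 0, 0, 0, 1], [0, 0, 0.02, 0, 0, 0, 1], [0, 0, 0.02, 0, 0, 0, 1], [0, 0, 0.02, 0, 0, 0, 1], [0, 0, 0, 0, 0, 0, 1], [0, 0, 0, 0, 0, 0, 1]]}}

```text
time: 3.28
eef_pos: [0.4977, -0.0865, 0.0161]
ee_rot: [-0.046, 0.999, 0.0, -0.001]
force: [0.1, 0.2, 0.5]
gripper_width: 1.001
gripper_force: 0.0
```

Call:
{"name": "apply_moves", "arguments": {"targets": [[0, 0, 0, 0, 0, 0, 0.2], [0, 0, 0, 0, 0, 0, 0.2], [0, 0, 0, 0, 0, 0, 0.2], [0, 0, 0, 0, 0, 0, 0.2], [0, 0, 0, 0, 0, 0, 0.2], [0, 0, 0, 0, 0, 0, 0.2]]}}

```text
time: 3.78
eef_pos: [0.499, -0.0869, 0.0176]
ee_rot: [-0.047, 0.999, -0.0, 0.001]
force: [-1.5, 0.4, 6.8]
gripper_width: 0.699
gripper_force: 20.2
```

Call:
{"name": "apply_moves", "arguments": {"targets": [[0, 0.005, 0, 0, 0, 0, 0.2], [0, 0.01, 0, 0, 0, 0, 0.2], [0, 0.015, 0, 0, 0, 0, 0.2], [0, 0.015, 0, 0, 0, 0, 0.2], [0, 0.015, 0, 0, 0, 0, 0.2], [0, 0.015, 0, 0, 0, 0, 0.2], [0, 0.015, 0, 0, 0, 0, 0.2], [0, 0.015, 0, 0, 0, 0, 0.2], [0, 0.015, 0, 0, 0, 0, 0.2], [0, 0.005, 0, 0, 0, 0, 0.2], [0, 0, 0, 0, 0, 0, 0.2], [0, 0, 0, 0, 0, 0, 1], [0, 0, 0, 0, 0, 0, 1], [0, 0, 0, 0, 0, 0, 1], [0, 0, 0, 0, 0, 0, 1], [0, 0, 0, 0, 0, 0, 1]]}}

```text
time: 5.12
eef_pos: [0.4864, 0.0376, 0.0163]
ee_rot: [-0.047, 0.999, -0.0, -0.0]
force: [0.6, -1.1, -0.9]
gripper_width: 0.999
gripper_force: 0.0
```

Call:
{"name": "apply_moves", "arguments": {"targets": [[0, 0, -0.01, 0, 0, 0, 1], [0, 0, -0.025, 0, 0, 0, 1], [0, 0, -0.035, 0, 0, 0, 1], [0, 0, -0.035, 0, 0, 0, 1], [0, 0, -0.035, 0, 0, 0, 1], [0, 0, -0.04, 0, 0, 0, 1], [0, 0, -0.04, 0, 0, 0, 1], [0, 0, -0.04, 0, 0, 0, 1], [0, 0, -0.03, 0, 0, 0, 1], [0, 0, 0, 0, 0, 0, 1]]}}

```text
time: 5.95
eef_pos: [0.4879, 0.0375, 0.3117]
ee_rot: [-0.047, 0.999, -0.001, 0.004]
force: [1.4, 0.2, 0.9]
gripper_width: 1.002
gripper_force: 0.0
```

Run:
```python
from h import *
a=cams.read_camera("side")[:,:,::-1].copy();b=cams.read_camera("top")[:,:,::-1].copy()
cv2.imwrite("pics/side3.png",a);cv2.imwrite("pics/top3.png",b);print(read_state()["eef_pos"],read_state()["joints"])
a=cv2.resize(a[265:350,220:300],None,fx=5.5,fy=5.5,interpolation=2);b=cv2.resize(b[170:220,180:235],None,fx=6,fy=6,interpolation=2)
c=np.zeros((a.shape[0],a.shape[1]+b.shape[1]+10,3),np.uint8);c[:,:a.shape[1]]=a;c[:b.shape[0],-b.shape[1]:]=b
k=cv2.imread("pics/side3.png")[170:290,250:350];k=cv2.resize(k,None,fx=1.3,fy=1.3);c[305:305+156,-140:-10]=k
print(c.shape);cv2.imwrite("pics/c3.png",c)
```

```text
[0.4869 0.0376 0.3068] [-0.09    0.1863  0.0516  1.4344 -0.0001 -0.184 ]
(468, 780, 3)
```

View pics/c3.png

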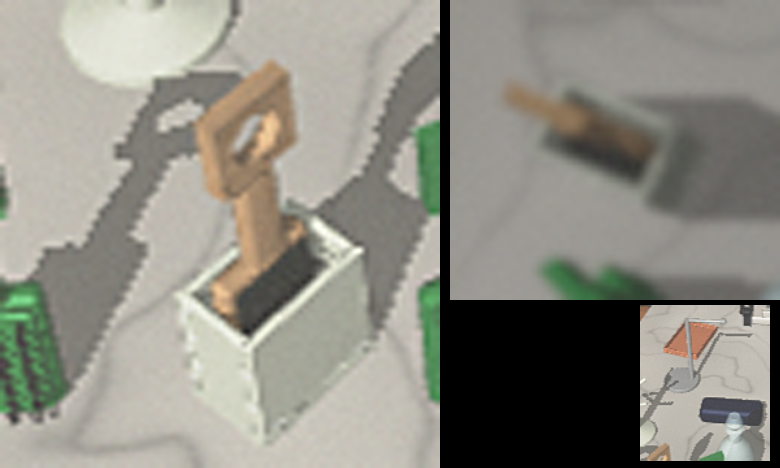

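Case now lies well clear to the side. In the side crop the brush plate runs from (200,130) to (281,68) with its eye at (258,137). In the top crop it runs from (507,90) to (583,128).

Run:
```python
from h import *
S=lambda x,y:(220+x/5.5,265+y/5.5)
T=lambda x,y:(180+(x-450)/6,170+y/6)
L=tri(S(202,132),T(509,91));Rr=tri(S(282,69),T(581,128));E=tri(S(253,140),T(545,109))
print(L,Rr,E); w=L[0]-Rr[0];print("width",w,np.linalg.norm(w),"yaw",np.arctan2(w[1],w[0]))
print("eye side at z .182",onz("side",S(253,138),.182),"top",onz("top",T(545,109),.195))
print("top ends at z",[onz("top",T(*p),.19) for p in((509,91),(581,128))])
print("tumb side",[onz("side",S(*p),.08)[:2] for p in((180,295),(252,342),(365,252),(290,203))])
print("tumb top",[onz("top",T(*p),.08)[:2] for p in((540,140),(570,82),(677,122),(648,190))])
# case check
for n in("side3","top3"):
    m=cv2.inRange(cv2.cvtColor(cv2.imread(f"pics/{n}.png"),cv2.COLOR_BGR2HSV),(110,50,20),(135,255,150))
    c=max(cv2.findContours(m,0,2)[0],key=cv2.contourArea);r=cv2.minAreaRect(c);print(r,onz(n[:-1],r[0],.03))
```

```text
(array([0.6006, 0.3867, 0.1989]), np.float64(0.002488149910248932)) (array([0.578 , 0.3452, 0.2024]), np.float64(0.0011484166139188114)) (array([0.5888, 0.3706, 0.1793]), np.float64(0.006032232186313054))
width [ 0.0226  0.0415 -0.0036] 0.04740120604356581 yaw 1.0720329430893774
eye side at z .182 [0.5851 0.3713 0.182 ] top [0.5895 0.3672 0.195 ]
top ends at z [array([0.6007, 0.3889, 0.19  ]), array([0.5792, 0.3483, 0.19  ])]
tumb side [array([0.626 , 0.3918]), array([0.5822, 0.4086]), array([0.5471, 0.3458]), array([0.5938, 0.3261])]
tumb top [array([0.5879, 0.4011]), array([0.6225, 0.3836]), array([0.5973, 0.3194]), array([0.5568, 0.3363])]
((308.7965393066406, 252.44140625), (24.08319091796875, 4.899683952331543), 4.763641834259033) [0.5685 0.0653 0.03  ]
((303.0, 390.0), (0.0, 0.0), 0.0) [-0.1062  0.0258  0.03  ]
```

Call:
{"name": "apply_moves", "arguments": {"targets": [[-0.011, 0.0265, 0, 0, 0, 0, 1], [-0.011, 0.0265, 0, 0, 0, 0, 1], [-0.011, 0.0265, 0, 0, 0, 0, 1], [-0.011, 0.0265, 0, 0, 0, 0, 1], [-0.011, 0.0265, 0, 0, 0, 0, 1], [-0.011, 0.0265, 0, 0, 0, 0, 1], [-0.011, 0.0265, 0, 0, 0, 0, 1], [-0.011, 0.0265, 0, 0, 0, 0, 1], [-0.011, 0.0265, 0, 0, 0, 0, 1], [-0.011, 0.0265, 0, 0, 0, 0, 1], [-0.011, 0.0265, 0, 0, 0, 0, 1], [-0.011, 0.0265, 0, 0, 0, 0, 1], [0, 0, 0, 0, 0, 0.118, 1], [0, 0, 0, 0, 0, 0.118, 1], [0, 0, 0, 0, 0, 0.118, 1], [0, 0, 0, 0, 0, 0.118, 1], [0, 0, 0, 0, 0, 0.118, 1], [0, 0, 0, 0, 0, 0, 1], [0, 0, 0, 0, 0, 0, 1]]}}

```text
time: 7.63
eef_pos: [0.5878, 0.3666, 0.305]
ee_rot: [0.244, 0.97, -0.001, -0.001]
force: [-1.0, -0.3, -0.4]
gripper_width: 1.002
gripper_force: 0.0
```

Run:
```python
from h import *
s=read_state();M=R.from_quat(s["ee_rot"]).as_matrix();print(s["joints"],M[:,1],np.arctan2(M[1,1],M[0,1]));print(s["eef_pos"],tool(np.array([.589,.367,.165])-s["eef_pos"]))
```

```text
[0.4401 0.5961 0.7005 1.6773 0.     0.9323] [ 0.4726  0.8813 -0.0016] 1.0786010379621693
[0.5878 0.3666 0.305 ] [-0.001   0.0011  0.14  ]
```

Call:
{"name": "apply_moves", "arguments": {"targets": [[-0.001, 0.001, 0.03, 0, 0, 0, 1], [0, 0, 0.03, 0, 0, 0, 1], [0, 0, 0.02, 0, 0, 0, 1], [0, 0, 0.02, 0, 0, 0, 1], [0, 0, 0.02, 0, 0, 0, 1], [0, 0, 0.02, 0, 0, 0, 1], [0, 0, 0, 0, 0, 0, 1], [0, 0, 0, 0, 0, 0, 1]]}}

```text
time: 8.3
eef_pos: [0.5887, 0.3668, 0.1656]
ee_rot: [0.244, 0.97, -0.001, -0.001]
force: [-0.7, -0.2, 1.4]
gripper_width: 1.001
gripper_force: 0.0
```

Call:
{"name": "apply_moves", "arguments": {"targets": [[0, 0, 0, 0, 0, 0, -0.3], [0, 0, 0, 0, 0, 0, -0.3], [0, 0, 0, 0, 0, 0, -0.3], [0, 0, 0, 0, 0, 0, -0.3], [0, 0, 0, 0, 0, 0, -0.3], [0, 0, 0, 0, 0, 0, -0.3], [0, 0, 0, 0, 0, 0, -0.3], [0, 0, 0, 0, 0, 0, -0.3]], "grip_force": 40}}

```text
time: 8.97
eef_pos: [0.5899, 0.3675, 0.1676]
ee_rot: [0.245, 0.969, 0.001, 0.001]
force: [0.4, 0.1, 7.1]
gripper_width: 0.557
gripper_force: 41.0
```

Call:
{"name": "apply_moves", "arguments": {"targets": [[0, 0, -0.01, 0, 0, 0, -0.3], [0, 0, -0.015, 0, 0, 0, -0.3], [0, 0, -0.02, 0, 0, 0, -0.3], [0, 0, -0.02, 0, 0, 0, -0.3], [0, 0, -0.02, 0, 0, 0, -0.3], [0, 0, -0.02, 0, 0, 0, -0.3], [0, 0, -0.02, 0, 0, 0, -0.3], [0, 0, -0.02, 0, 0, 0, -0.3], [0, 0, -0.02, 0, 0, 0, -0.3], [0, 0, -0.02, 0, 0, 0, -0.3], [0, 0, -0.02, 0, 0, 0, -0.3], [0, 0, -0.01, 0, 0, 0, -0.3], [0, 0, 0, 0, 0, 0, -0.3], [0, 0, 0, 0, 0, 0, -0.3]]}}

```text
time: 10.13
eef_pos: [0.5898, 0.3673, 0.3812]
ee_rot: [0.245, 0.969, 0.0, 0.0]
force: [-0.5, 0.1, -1.7]
gripper_width: 0.562
gripper_force: 41.7
```

Run:
```python
from h import *
s=read_state();p=s["eef_pos"];print(p,s["force"],s["joints"])
c=proj("side",p).astype(int);x,y=max(c[0]-60,0),max(c[1]-60,0)
a=cams.read_camera("side")[:,:,::-1];cv2.imwrite("pics/side4.png",a);a=a[y:y+150,x:x+120]
print(c,x,y);a=cv2.resize(a,None,fx=4,fy=4,interpolation=2);cv2.imwrite("pics/c4.png",a)
```

```text
[0.5898 0.3673 0.3812] [-0.4739  0.1004 -1.6708] [ 0.4398  0.7053  1.1462  2.0107 -0.      0.9356]
[255 229] 195 169
```

View pics/c4.png

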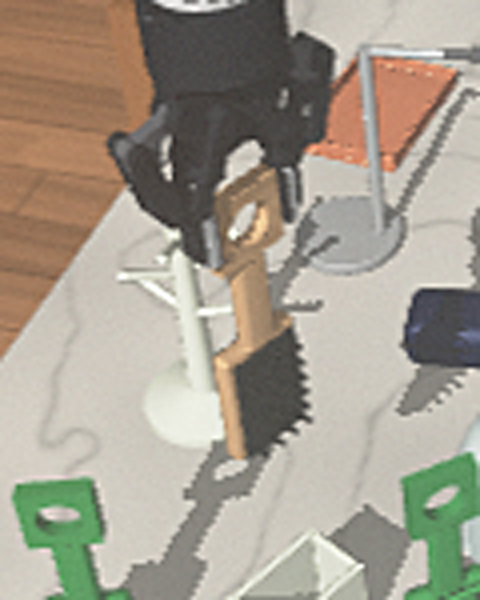

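The brush hangs from the fingers, near vertical, with its eye at crop (243,218). The tumbler below is still upright. Carry it to in front of the peg.

Call:
{"name": "apply_moves", "arguments": {"targets": [[-0.005, -0.0136, 0, 0, 0, 0, -0.3], [-0.0102, -0.0272, 0, 0, 0, 0, -0.3], [-0.0102, -0.0272, 0, 0, 0, 0, -0.3], [-0.0102, -0.0272, 0, 0, 0, 0, -0.3], [-0.0102, -0.0272, 0, 0, 0, 0, -0.3], [-0.0102, -0.0272, 0, 0, 0, 0, -0.3], [-0.0102, -0.0272, 0, 0, 0, 0, -0.3], [-0.0102, -0.0272, 0, 0, 0, 0, -0.3], [-0.0102, -0.0272, 0, 0, 0, 0, -0.3], [-0.0102, -0.0272, 0, 0, 0, 0, -0.3], [-0.0102, -0.0272, 0, 0, 0, 0, -0.3], [-0.0102, -0.0272, 0, 0, 0, 0, -0.3], [-0.0102, -0.0272, 0, 0, 0, 0, -0.3], [-0.0102, -0.0272, 0, 0, 0, 0, -0.3], [-0.0102, -0.0272, 0, 0, 0, 0, -0.3], [-0.0102, -0.0272, 0, 0, 0, 0, -0.3], [-0.005, -0.0136, 0, 0, 0, 0, -0.3]]}}

```text
time: 11.6
eef_pos: [0.5242, -0.0955, 0.3802]
ee_rot: [0.246, 0.969, -0.0, -0.001]
force: [0.2, -0.6, -0.6]
gripper_width: 0.554
gripper_force: 42.0
```

Call:
{"name": "apply_moves", "arguments": {"targets": [[0, 0, 0, 0, 0, -0.109, -0.3], [0, 0, 0, 0, 0, -0.109, -0.3], [0, 0, 0, 0, 0, -0.109, -0.3], [0, 0, 0, 0, 0, -0.109, -0.3], [0, 0, 0, 0, 0, -0.109, -0.3], [0, 0, 0, 0, 0, -0.109, -0.3], [0, 0, 0.025, 0, 0, 0, -0.3], [0, 0, 0.03, 0, 0, 0, -0.3], [0, 0, 0.03, 0, 0, 0, -0.3], [0, 0, 0.03, 0, 0, 0, -0.3], [0, 0, 0.03, 0, 0, 0, -0.3], [0, 0, 0.025, 0, 0, 0, -0.3], [0, 0, 0.015, 0, 0, 0, -0.3], [0, 0, 0, 0, 0, 0, -0.3], [0, 0, 0, 0, 0, 0, -0.3], [0, 0, 0, 0, 0, 0, -0.3]]}}

```text
time: 12.93
eef_pos: [0.5255, -0.0931, 0.1971]
ee_rot: [-0.079, 0.997, -0.0, 0.0]
force: [0.5, 0.6, -0.4]
gripper_width: 0.558
gripper_force: 42.0
```

Run:
```python
from h import *
s=read_state();p=s["eef_pos"];M=R.from_quat(s["ee_rot"]).as_matrix();print(p,s["force"],s["joints"],np.arctan2(M[1,1],M[0,1]))
a=cams.read_camera("side")[:,:,::-1];cv2.imwrite("pics/side5.png",a);b=cams.read_camera("top")[:,:,::-1];cv2.imwrite("pics/top5.png",b)
print(proj("side",p),proj("top",p))
a=cv2.resize(a[160:260,255:375],None,fx=5,fy=5,interpolation=2);b=cv2.resize(b[150:225,310:350],None,fx=5,fy=5,interpolation=2)
c=np.zeros((500,800,3),np.uint8);c[:,:600]=a;c[:375,600:]=b;cv2.imwrite("pics/c5.png",c)
```

```text
[ 0.5255 -0.0931  0.1971] [ 0.475   0.6108 -0.4093] [-0.3281  0.2899 -0.1036  1.1764 -0.     -0.4864] 1.7290814069858729
[332.4553 186.3229] [334.2744 204.7345]
```

View pics/c5.png

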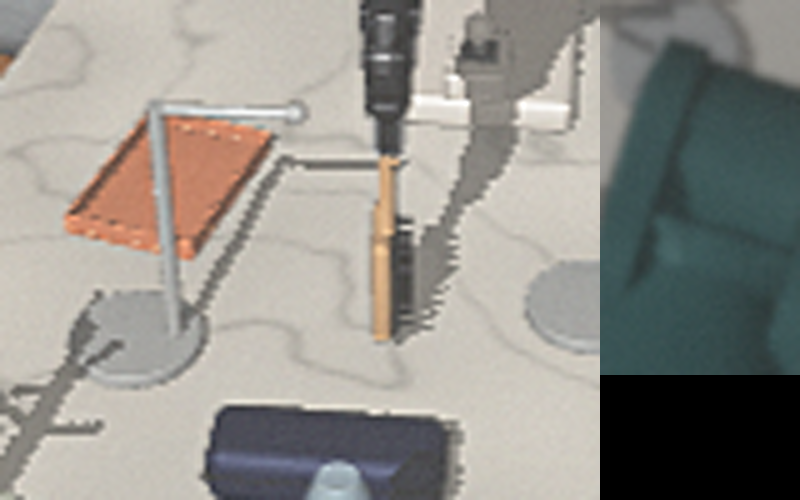

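Side crop: peg from (157,107) to the knob at (296,111), brush edge-on at (384,250), vertical, fingers at (388,155). The foot is at (140,335) and the case is clear at the bottom.

Run:
```python
from h import *
S=lambda x,y:(255+x/5,160+y/5)
k=onz("side",S(296,111),.21);b=onz("side",S(157,107),.21);m=onz("side",S(225,109),.21);f=onz("side",S(140,331),.012)
print(k,b,np.linalg.norm(k-b),"yaws",np.arctan2(*(b-k)[1::-1]),np.arctan2(*(f-k)[1::-1]),f,np.linalg.norm((f-k)[:2]))
p=np.array([.5255,-.0931,.1971]);y=np.array([-.157,.9876,0])
P=lambda q:(proj("side",q)-[255,160])*5
for z in(-.1631,0,.03):print(z,P(p+[0,0,z]),P(p+.029*y+[0,0,z]))
```

```text
[ 0.5864 -0.0846  0.21  ] [ 0.679  -0.0677  0.21  ] 0.09417061308901567 yaws 0.18037230890918696 0.19278076438462546 [ 0.7052 -0.0614  0.012 ] 0.12101934596853531
-0.1631 [388.6468 317.8677] [385.247  344.2318]
0 [387.3049 131.674 ] [383.6392 156.7556]
0.03 [387.0372  94.5396] [383.3182 119.3154]
```

Call:
{"name": "apply_moves", "arguments": {"targets": [[0, -0.0025, 0.001, 0, 0, -0.022, -0.3], [0, 0, 0, 0, 0, 0, -0.3], [-0.01, 0, 0, 0, 0, 0, -0.3], [-0.01, 0, 0, 0, 0, 0, -0.3], [-0.01, 0, 0, 0, 0, 0, -0.3], [-0.01, 0, 0, 0, 0, 0, -0.3], [-0.01, 0, 0, 0, 0, 0, -0.3], [-0.01, 0, 0, 0, 0, 0, -0.3], [-0.01, 0, 0, 0, 0, 0, -0.3], [0, 0, 0, 0, 0, 0, -0.3]]}}

```text
time: 13.87
eef_pos: [0.597, -0.0826, 0.1947]
ee_rot: [-0.09, 0.996, 0.0, 0.0]
force: [-0.1, -0.1, -1.6]
gripper_width: 0.559
gripper_force: 42.0
```

Call:
{"name": "apply_moves", "arguments": {"targets": [[-0.01, 0, 0, 0, 0, 0, -0.3], [-0.01, 0, 0, 0, 0, 0, -0.3], [-0.009, 0, 0, 0, 0, 0, -0.3], [0, 0, 0, 0, 0, 0, -0.3], [0, 0, 0.003, 0, 0, 0, -0.3], [0, 0, 0.003, 0, 0, 0, -0.3], [0, 0, 0, 0, 0, 0, -0.3], [0, 0, 0, 0, 0, 0, -0.3]]}}

```text
time: 14.53
eef_pos: [0.6229, -0.0779, 0.1891]
ee_rot: [-0.09, 0.996, 0.0, -0.0]
force: [-0.1, -0.1, -1.4]
gripper_width: 0.556
gripper_force: 42.0
```

Run:
```python
from h import *
s=read_state();print(s["eef_pos"],s["force"],s["torque"])
a=cams.read_camera("side")[:,:,::-1];cv2.imwrite("pics/side6.png",a)
cv2.imwrite("pics/c6.png",cv2.resize(a[165:265,265:365],None,fx=5,fy=5,interpolation=2))
```

```text
[ 0.6229 -0.0779  0.1891] [-0.139  -0.1188 -1.3977] [-0.0357 -0.0061  0.0017]
```

View pics/c6.png

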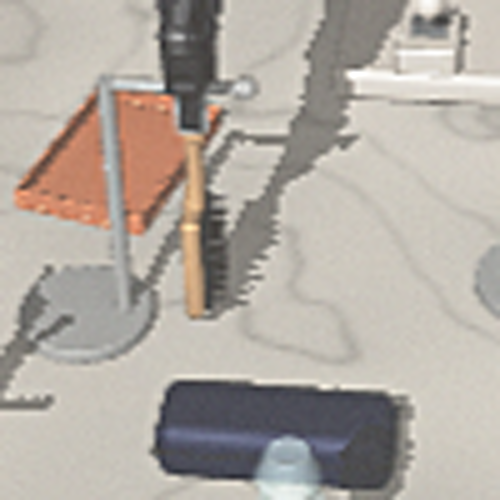

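The peg passes through the plate at crop (190,85), with the knob showing beyond at (243,88) and the brush vertical. Lower until the peg bears it.

Call:
{"name": "apply_moves", "arguments": {"targets": [[0, 0, 0.0015, 0, 0, 0, -0.3], [0, 0, 0.0015, 0, 0, 0, -0.3], [0, 0, 0, 0, 0, 0, -0.3], [0, 0, 0, 0, 0, 0, -0.3]]}}

```text
time: 14.92
eef_pos: [0.6234, -0.0779, 0.1862]
ee_rot: [-0.09, 0.996, 0.0, -0.0]
force: [-0.4, -0.1, -0.4]
gripper_width: 0.56
gripper_force: 42.0
```

Call:
{"name": "apply_moves", "arguments": {"targets": [[0, 0, 0.0015, 0, 0, 0, -0.3], [0, 0, 0, 0, 0, 0, -0.3], [0, 0, 0, 0, 0, 0, 0.2], [0, 0, 0, 0, 0, 0, 0.3], [0, 0, 0, 0, 0, 0, 0.5], [0, 0, 0, 0, 0, 0, 0.8], [0, 0, 0, 0, 0, 0, 0.8], [0, 0, 0, 0, 0, 0, 0.8], [0, 0, -0.01, 0, 0, 0, 0.8], [0, 0, -0.02, 0, 0, 0, 0.8], [0, 0, -0.03, 0, 0, 0, 0.8], [0, 0, -0.03, 0, 0, 0, 0.8], [0, 0, -0.03, 0, 0, 0, 0.8], [0, 0, -0.03, 0, 0, 0, 0.8], [0, 0, 0, 0, 0, 0, 0.8], [0, 0, 0, 0, 0, 0, 0.8], [0, 0, 0, 0, 0, 0, 0.8], [0, 0, 0, 0, 0, 0, 0.8]]}}

```text
time: 16.42
eef_pos: [0.6232, -0.0779, 0.3337]
ee_rot: [-0.09, 0.996, 0.0, -0.001]
force: [0.7, -0.5, -0.2]
gripper_width: 0.899
gripper_force: 0.0
```

Run:
```python
from h import *
s=read_state();print(s["eef_pos"],s["joints"])
a=cams.read_camera("side")[:,:,::-1];cv2.imwrite("pics/side7.png",a)
l=cv2.resize(a[165:255,265:345],None,fx=5,fy=5,interpolation=2);r=cv2.resize(a[145:200,320:380],None,fx=6,fy=6,interpolation=2)
c=np.zeros((450,770,3),np.uint8);c[:,:400]=l;c[:330,410:]=r;cv2.imwrite("pics/c7.png",c)
```

```text
[ 0.6232 -0.0779  0.3337] [-0.254   0.4608  0.5353  1.647  -0.     -0.4342]
```

View pics/c7.png

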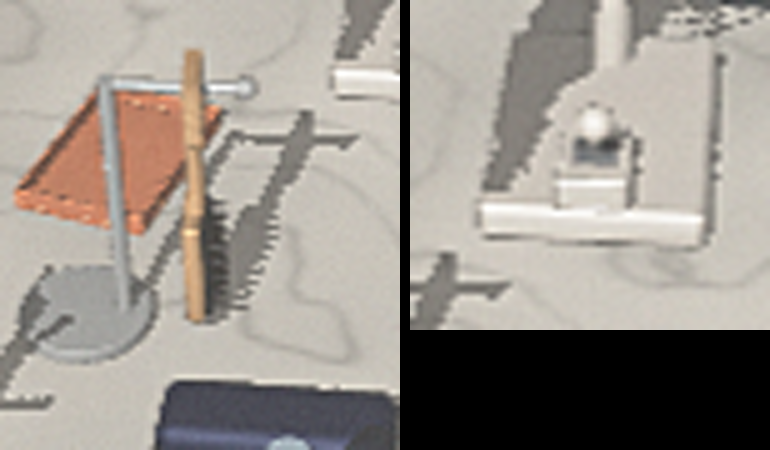

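The brush hangs on the peg on its own, vertical, peg mid, with the knob beyond at (245,88). The switch ball is at right-crop (594,124), agreeing with (0.524,-0.404,0.092). Now go in front of the switch with the gripper shut.

Call:
{"name": "apply_moves", "arguments": {"targets": [[0.0129, -0.0211, 0, 0, 0, 0, 0.8], [0.0129, -0.0211, 0, 0, 0, 0, 0.8], [0.0129, -0.0211, 0, 0, 0, 0, -1], [0.0129, -0.0211, 0, 0, 0, 0, -1], [0.0129, -0.0211, 0, 0, 0, 0, -1], [0.0129, -0.0211, 0, 0, 0, 0, -1], [0.0129, -0.0211, 0, 0, 0, 0, -1], [0.0129, -0.0211, 0, 0, 0, 0, -1], [0.0129, -0.0211, 0, 0, 0, 0, -1], [0.0129, -0.0211, 0, 0, 0, 0, -1], [0.0129, -0.0211, 0, 0, 0, 0, -1], [0.0129, -0.0211, 0, 0, 0, 0, -1], [0, 0, 0, 0, 0, 0, -1], [0, 0, 0, 0, 0, 0, -1], [0, 0, 0, 0, 0, 0, -1]], "grip_force": 20}}

```text
time: 17.72
eef_pos: [0.5165, -0.3543, 0.3343]
ee_rot: [-0.09, 0.996, 0.0, -0.0]
force: [-0.4, 0.3, -0.3]
gripper_width: -0.001
gripper_force: 0.0
```

Call:
{"name": "apply_moves", "arguments": {"targets": [[0, 0, 0.028, 0, 0, 0, -1], [0, 0, 0.028, 0, 0, 0, -1], [0, 0, 0.028, 0, 0, 0, -1], [0, 0, 0.028, 0, 0, 0, -1], [0, 0, 0.028, 0, 0, 0, -1], [0, 0, 0.028, 0, 0, 0, -1], [0, 0, 0.028, 0, 0, 0, -1], [0, 0, 0.028, 0, 0, 0, -1], [0, 0, 0.028, 0, 0, 0, -1], [0, 0, 0, 0, 0, 0, -1], [0, 0, 0, 0, 0, 0, -1]]}}

```text
time: 18.63
eef_pos: [0.5164, -0.3534, 0.0825]
ee_rot: [-0.091, 0.996, 0.001, -0.001]
force: [0.4, -0.0, 0.2]
gripper_width: -0.002
gripper_force: 0.0
```

Call:
{"name": "apply_moves", "arguments": {"targets": [[0, -0.008, 0, 0, 0, 0, -1], [0, -0.008, 0, 0, 0, 0, -1], [0, -0.008, 0, 0, 0, 0, -1], [0, -0.008, 0, 0, 0, 0, -1], [0, -0.006, 0, 0, 0, 0, -1], [0, -0.006, 0, 0, 0, 0, -1], [0, -0.006, 0, 0, 0, 0, -1], [0, -0.006, 0, 0, 0, 0, -1], [0, -0.006, 0, 0, 0, 0, -1]]}}

```text
time: 19.38
eef_pos: [0.5276, -0.4164, 0.0828]
ee_rot: [-0.09, 0.996, 0.0, -0.0]
force: [-0.4, 1.1, -1.5]
gripper_width: -0.003
gripper_force: 0.8
```

Call:
{"name": "apply_moves", "arguments": {"targets": [[0, -0.003, 0, 0, 0, 0, -1], [0, -0.003, 0, 0, 0, 0, -1], [0, 0, 0, 0, 0, 0, -1]]}}

```text
time: 19.63
eef_pos: [0.5279, -0.418, 0.0822]
ee_rot: [-0.091, 0.996, 0.004, -0.001]
force: [-4.8, 25.8, 12.1]
gripper_width: -0.0
gripper_force: 13.9
```

The lever is at its end stop. Retreat, then check.

Call:
{"name": "apply_moves", "arguments": {"targets": [[0, 0.01, 0, 0, 0, 0, -1], [0, 0.02, 0, 0, 0, 0, -1], [0, 0.02, 0, 0, 0, 0, -1], [0, 0.02, 0, 0, 0, 0, -1], [0, 0, -0.03, 0, 0, 0, -1], [0, 0, -0.035, 0, 0, 0, -1], [0, 0, -0.035, 0, 0, 0, -1], [0, 0, -0.035, 0, 0, 0, -1], [0, 0, -0.035, 0, 0, 0, -1], [0, 0, -0.035, 0, 0, 0, -1], [0, 0, -0.03, 0, 0, 0, -1], [0, 0, 0, 0, 0, 0, -1], [0, 0, 0, 0, 0, 0, -1], [0, 0, 0, 0, 0, 0, -1]]}}

```text
time: 20.8
eef_pos: [0.5162, -0.3531, 0.3172]
ee_rot: [-0.09, 0.996, 0.0, -0.0]
force: [0.6, -0.7, -0.4]
gripper_width: 0.003
gripper_force: 0.0
```

Run:
```python
from h import *
a=cams.read_camera("side")[:,:,::-1];cv2.imwrite("pics/c8.png",cv2.resize(a[140:350,210:390],None,fx=2.8,fy=2.8,interpolation=2))
o=(np.array([proj("side",(.5235,-.404,.092)),proj("side",(.530,-.447,.092))])-[210,140])*2.8;print("off,on at",o)
```

```text
off,on at [[395.4688  70.3601]
 [397.0646  54.916 ]]
```

View pics/c8.png

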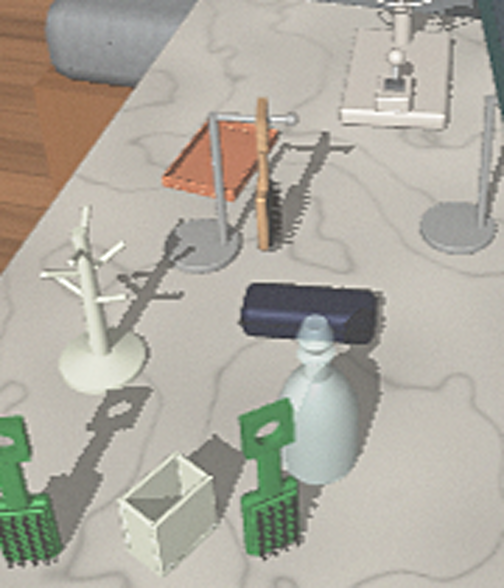

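The ball is now at (396,56), which matches the predicted "on" position of (397,55). The brush hangs vertical at (263,170), the case and tumbler are upright, and the bystanders have not moved. I'll hand it in.

```bash
python3 -c "from station import ctrl;print(ctrl.sign_off())"
```

```text
the job is handed in; nothing more can be done
None
```

I handed the job in at about 21 s: the case is slid clear to the side, the brush hangs freely by its eye mid-peg, and the fan switch is pushed to its end stop. The last picture agrees and shows the tumbler upright and the decanter, tree and tray unmoved, but the sign-off returned no verdict.

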